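Fit the wing handle and shut the bench air valve

TASK

The red wing handle has been taken off the brass air valve, and the valve was left partly open. Put the handle on the valve stem and, pressing only gently, turn it slowly until its slot drops over the stem's cross pin and it sits fully home; then turn the valve shut, so that the wing stands square across the pipe, and let go. Never force it, and leave the cup, the pot and the kiln stilt where they are.

Things in the scene. Friction and masses are not known exactly. Their poses are not given: they have to be found in the camera images.
- handle: Loose red wing handle, 80 g, standing upright on the table. Origin: centre of its underside; z up. Square hub 26 x 26 mm, 22 mm high, with an upright wing on top along the handle's x. In the underside: a bore about 15 mm wide, 20 mm deep, and a slot 7 mm wide, 11 mm deep, right across the hub along the handle's x. It works the same after a half turn.
- wing (a point): Middle of the handle's wing, the grip, 42 mm above the handle's underside; axes as the handle's. The wing is 56 mm long along x, 14 mm thick along y and spans 22 to 50 mm above the underside. Grip it across its thickness with the fingertips above the hub's top (23 mm).
- valve: Brass bench air valve, fixed on a grey plate 70 x 120 mm. Origin: centre of the plate's underside, at table height on the stem's axis; z up. Its pipe (20 mm thick, axis 32 mm up, 158 mm long with hose tails) lies along the valve's y; x is square across the pipe. The valve is shut when the handle's wing lies along the valve's x, either way round.
- stem_tip (a point): Top of the upright steel stem, 77 mm above the table. Stem 12 mm thick, tip tapered; a cross pin 26 x 5 mm passes through it, its top 8 mm below here. Stem turns stiffly (0.12 Nm). This point is fixed to the valve, so the pin's angle is not given: it starts 17 to 75 deg anticlockwise from the valve's x seen from above; clockwise shuts. Stops 17 deg past shut, and 92 deg open.
- seat (a point): Centre of the black washer round the stem's foot (34 mm across), 60 mm above the table, on the stem's axis. With the handle fully home its underside rests here; with the slot not over the pin it stays 9 mm higher, resting on the pin. Washer and stem are sprung: together they give up to 4 mm downward (10 N at the end, then solid). Axes as the valve's.
- cup: Small terracotta cup, 65 mm wide, 50 mm high, standing near the valve. Origin: centre of its underside.
- pot: Small brown-red pigment pot with a black cap, 37 mm wide, 46 mm high, near the valve. Origin: centre of its underside.
- stilt: Small three-armed cream kiln stilt, 55 x 48 x 13 mm, lying near the handle. Origin: centre of its underside.
Things that resemble listed ones, but are neither listed nor needed, are in the scene too. Several things look just like the handle: the one meant starts farthest to the robot's right.

How it is judged (in metres and radians):
On the way, in this order (a step that is already met when the one before it is completed fails the run):
1. the handle is lifted from the table (height (world z) of handle above 0.03 m), for 0.1 s.
2. the handle has dropped fully home over the cross pin (z of handle in the frame of seat below 0.0025 m and horizontal distance between handle and seat below 0.004 m and angle between handle's own z axis and vertical below 0.09 rad), for 0.1 s.
3. the valve is turned shut: the seated wing stands across the pipe (z of handle in the frame of seat below 0.0025 m and horizontal distance between handle and seat below 0.004 m and angle between the x axis of handle and the x axis of valve, either way round below 0.15 rad), for 0.1 s.
At the end, for the whole second after the job is handed in: The handle sits fully home on the valve (underside no more than 2.5 mm above the washer's unpressed height, within 4 mm of the stem's axis, upright within 5 degrees), its wing within 8.5 degrees of square across the pipe, released and at rest (all of step 3 and angle between handle's own z axis and vertical below 0.09 rad and linear speed of handle below 0.01 m/s); the robot touches nothing.
It fails at once if the handle is forced: more than 25 N between handle and valve (contact force between handle and valve above 25 N).
It fails at once if the cup is moved more than 20 mm (distance of cup from where it was at the start of the episode above 0.02 m).
It fails at once if the pot is moved more than 20 mm (distance of pot from where it was at the start of the episode above 0.02 m).
It fails at once if the kiln stilt is moved more than 20 mm (distance of stilt from where it was at the start of the episode above 0.02 m).
It also fails if it takes over 58 s, if anything falls off the work surface, if the arm or the gripper's body presses on something with over 40 N, if the wrist force passes 120 N, or if a joint passes its speed limit or range.

ROBOT

A 6-joint arm with a two-finger parallel gripper is mounted at the origin on a cart in front of the work surface, level with it; the furniture and walls round the work are solid. World frame = base frame: x ahead of the robot, y to its left, z up, the work surface at z = 0. Lengths are in mm, angles in degrees, forces in N, time in s.
With the tool pointing down it reaches from about 350 to 850 mm from the base axis. Payload 8.1 kg.
Tool frame: the origin (TCP) lies between the finger pads; the fingertips stand r.nose_length ahead of it and the grasp point (between the pads) lies 3 mm ahead of it (r.nose_length is the distance from the TCP to the fingertips, in mm); x points along the fingers, y is the direction in which the jaws open and shut, and the axes are right-handed (so a half turn about x gives the same grasp; the last joint's range is limited). The gripper opens to 85 mm and grips with 20 to 120 N. Pads are 22 mm wide; open, the fingers measure 114 mm over their backs; the gripper's body (76 mm by 85 mm) begins 54 mm behind the grasp point. The pads swing forward as they close: fully open they stand 13 mm farther back than shut.
Start: joints at [-75.138, 7.471, 85.268, -0, 87.261, -4.893], TCP at [202.825, -564.683, 253.292] pointing down, gripper open.
Joint ranges: [-169.43, 169.43], [-51.17, 129.36], [1.28, 143.12], [-76.62, 256.62], [0, 156.53], [-152.29, 152.29]. Speed limits (degrees/s): [136.94, 136.94, 159.86, 180, 180, 180].

INTERFACE

Orientations are given as [roll, pitch, yaw] about the fixed x, y, z axes, in that order (R = Rz(yaw) Ry(pitch) Rx(roll)).
In Python, from bench import sense, optics, order, r gives the robot as it stands.
- The arm moves only by the tool carry_out, never from a script. Its argument "commands" is one flat list of numbers, 7 for each row, row after row: the shift along the tool's x, y, z in m, then the turn, a rotation vector about the tool's x, y, z in degrees, then the closure, from -1 (fully open) to 1 (shut), so that 0 is half open. A call has 1 to 12 rows; each row is the pose to reach, as a shift and turn from the pose measured when the call began, along the tool's axes at that moment; what a row does not reach only later rows make up. A row lasts 1/8 s, in which the tool goes at most 62.5 mm and 10.7 degrees, less where a joint would pass 70% of its speed; a pose out of reach is approached as far as the arm can. A call with a gripper value outside its range is refused whole. The fingers move at their own pace and stop on an object; "grip_force" is the grip in N (left out, the last holds). Time passes only in rows, so rows that repeat a pose let the fingers close. It gives the time, the measured TCP pose, the force and the opening at its end, in the units of the state.
- sense(): the state, without advancing time (a new reading comes with each control period).
- optics.snapshot(name): name is "side" or "top"; returns (picture, depth): 420x560x3 uint8, red, green, blue; 420x560 float32, mm along the optical axis (not along the pixel's ray), 0 where there is no reading.
- optics.calibration(name): a dict with "mtx" (3x3 intrinsics, pixels), "extrinsics" (4x4, takes a point from camera to world coordinates). Camera axes: x right, y up, looking along -z (the intrinsics and any distortion apply to the point x, -y, -z); pixel columns grow to the right and rows downward; lengths in mm; the calibration is good to about 2 mm. A picture is of the moment at which its call begins. calibration takes no time and is no camera call.
- order.hand_in(): hands the job in, once; it reports no verdict.
The state is a dict: "time": time; "joint_pos": joint angles; "qd": joint speeds; "joint_efforts": joint torques, N m; "tool_pos": TCP position; "tcp_rot": TCP orientation; "ft_force": force on the tool from outside, world axes, zero at the start; "wrist_torque": the same for the moment, N m; "finger_gap": finger opening in mm.
Only numpy, scipy, OpenCV 4.12 (cv2) and the standard library are available. Lean on these libraries where they do the work, as an engineer would, in place of code of your own. Each camera call takes 0.05 s, during which the arm holds its last target. There are 200 camera calls.

## Working session

There is one attempt and no reset: what is moved stays moved. The work goes in short steps, Python scripts to look and compute and a tool call to move; the robot and the scene stay as the last step left them, time stands still between calls to the robot, and variables do not carry over. Pictures are saved under pics/ and viewed, about 8 in all and at most 12, crops included, and the job is handed in when it is done.

Besides the shell and the picture viewer there is one more tool, called as name(argument=value, ...) on one line, values as JSON. carry_out: Moves the arm, as the interface text tells. Its arguments: {"type":"object","properties":{"commands":{"type":"array","items":{"type":"number"}},"grip_force":{"type":"number"}},"required":["commands"]}

```bash
mkdir -p pics
cat > h.py <<'E'
import numpy as np,cv2
from bench import sense,optics,order,r
def snap(n,tag):
    p,d=optics.snapshot(n); cv2.imwrite(f'pics/{tag}.png',p[:,:,::-1]); np.savez(f'pics/{tag}.npz',p=p,d=d); return p,d
def cloud(n,d):
    c=optics.calibration(n);K=np.array(c['mtx']);T=np.array(c['extrinsics'])
    v,u=np.mgrid[:d.shape[0],:d.shape[1]]
    P=np.stack([(u-K[0,2])/K[0,0]*d,-(v-K[1,2])/K[1,1]*d,-d],-1)
    return P@T[:3,:3].T+T[:3,3]
def ray(n,u,v,z):
    c=optics.calibration(n);K=np.array(c['mtx']);T=np.array(c['extrinsics'])
    q=T[:3,:3]@np.array([(u-K[0,2])/K[0,0],-(v-K[1,2])/K[1,1],-1]);o=T[:3,3]
    return o+q*(z-o[2])/q[2]
E
python3 - <<'E'
from h import *
a,d=snap('top','t0');b,e=snap('side','s0')
print({k:np.round(v,1) if not isinstance(v,float) else v for k,v in sense().items()},r.nose_length)
for n in('top','side'):print(n,optics.calibration(n))
E
```

```text
{'time': 0.1, 'joint_pos': array([-75.1,   7.5,  85.3,  -0. ,  87.3,  -4.9]), 'qd': array([-0. , -0. , -0.2,  0. , -0.1, -0. ]), 'joint_efforts': array([  0. , -57.1, -50.2,  -0. ,   0. ,   0. ]), 'tool_pos': array([ 202.7, -564.2,  252.3]), 'tcp_rot': array([-93.7,  89.9, 106. ]), 'ft_force': array([-0.3,  0. ,  0.7]), 'wrist_torque': array([-0. , -0. ,  0.1]), 'finger_gap': 85.52802713575655} 22.0
top {'mtx': array([[449.41262273,   0.        , 275.62470073],
       [  0.        , 449.41262273, 205.62704395],
       [  0.        ,   0.        ,   1.        ]]), 'extrinsics': array([[ 1.18659759e-02,  9.85850659e-01, -1.67205491e-01,
         4.02402393e+02],
       [-9.99840255e-01,  1.39331272e-02,  1.11952199e-02,
         1.31883652e+02],
       [ 1.33665103e-02,  1.67045938e-01,  9.85858505e-01,
         9.86840133e+02],
       [ 0.00000000e+00,  0.00000000e+00,  0.00000000e+00,
         1.00000000e+00]])}
side {'mtx': array([[423.31341458,   0.        , 280.7269195 ],
       [  0.        , 423.31341458, 205.24812595],
       [  0.        ,   0.        ,   1.        ]]), 'extrinsics': array([[-8.80354532e-01,  3.17689947e-01, -3.52205899e-01,
         2.50376093e+02],
       [-4.74297498e-01, -5.83023463e-01,  6.59640451e-01,
         7.49701903e+02],
       [ 4.21683704e-03,  7.47767838e-01,  6.63946895e-01,
         6.78590908e+02],
       [ 0.00000000e+00,  0.00000000e+00,  0.00000000e+00,
         1.00000000e+00]])}
```

View pics/t0.png

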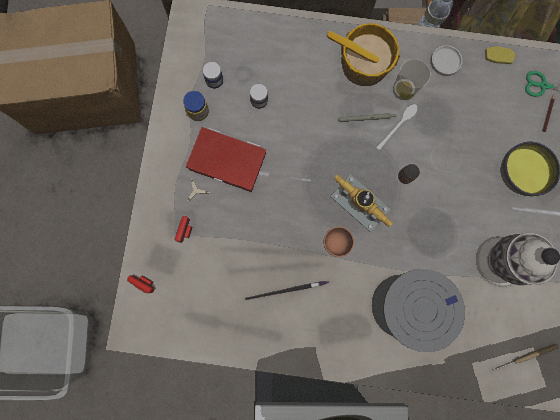

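View pics/s0.png

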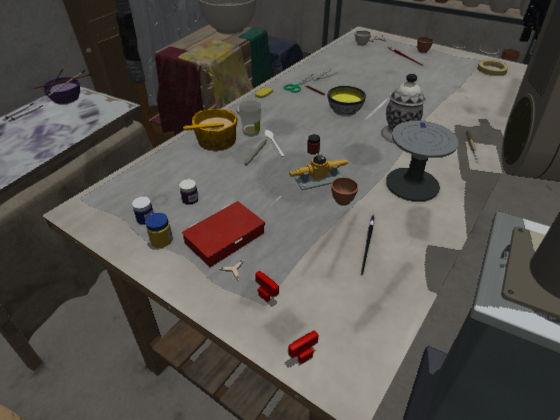

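The top view has +y to the left and +x upwards. Two red wing handles could be the one meant, at top (183,229) and (140,284); the red box at (227,158) is clearly something else. The handle farthest to the robot's right (lowest y) is (183,229). It has the stilt at (198,190) near it. The valve is at (363,200), with the cup at (338,241) and the pot at (409,173).

Run:
```python
from h import *
out=[]
for n,t in(('top','t0'),('side','s0')):
    f=np.load(f'pics/{t}.npz');p,d=f['p'],f['d'];X=cloud(n,d)
    h=cv2.cvtColor(p,cv2.COLOR_RGB2HSV)
    m=(((h[...,0]<6)|(h[...,0]>174))&(h[...,1]>190)&(h[...,2]>90)).astype(np.uint8)
    k,l,s,c=cv2.connectedComponentsWithStats(m)
    for i in range(1,k):
        if 40<s[i,4]<1500:
            q=X[l==i];z=q[:,2];top=q[z>40]
            print(n,'red',c[i].round(1),s[i,4],'z',np.percentile(z,[5,50,95]).round(1),'top n',len(top))
            if len(top)>8:
                rc=cv2.minAreaRect(top[:,:2].astype(np.float32));print('   toprect',np.round(rc[0],1),np.round(rc[1],1),rc[2],'med',np.median(top,0).round(1), 'pca',np.degrees(np.arctan2(*np.linalg.svd(top[:,:2]-top[:,:2].mean(0))[2][0][::-1])).round(1))
    # brass
    m=((h[...,0]>12)&(h[...,0]<28)&(h[...,1]>130)&(h[...,2]>90))
    u0,v0=(363,200) if n=='top' else (320,170)
    w=np.zeros_like(m);w[v0-40:v0+40,u0-45:u0+45]=1;m&=w
    q=X[m];c0=q.mean(0);vt=np.linalg.svd(q[:,:2]-c0[:2])[2]
    print(n,'brass',m.sum(),c0.round(1),'ang',np.degrees(np.arctan2(vt[0,1],vt[0,0])).round(1),'ext',np.ptp((q[:,:2]-c0[:2])@vt.T,axis=0).round(1), 'mid',(c0[:2]+((( (q[:,:2]-c0[:2])@vt.T).max(0)+((q[:,:2]-c0[:2])@vt.T).min(0))/2)@vt).round(1))
    a=X[v0-40:v0+40,u0-45:u0+45];hi=a[...,2]>65
    print(n,'hi',hi.sum(),a[hi].mean(0).round(1),a[...,2].max().round(1), 'table z',np.median(X[...,2][np.abs(X[...,2])<15]).round(2))
T=cv2.imread('pics/t0.png');S=cv2.imread('pics/s0.png')
z=lambda I,u,v:cv2.resize(I[v-35:v+35,u-45:u+45],(400,300),interpolation=cv2.INTER_CUBIC)
cv2.imwrite('pics/c0.png',np.vstack([np.hstack([z(T,183,225),z(S,260,285)]),np.hstack([z(T,363,200),z(S,320,175)])]))
```

```text
top brass 407 [574.6 -65.9  46.8] ang -130.2 ext [155.7 277.8] mid [483.9  13.2]
top hi 81 [504.2  17.2 456.2] 986.8 table z 0.49
side red [266.8 279.6] 147 z [48.2 50.2 52.1] top n 147
   toprect [377.1 520.7] [ 39.2 522.1] 33.246429443359375 med [507.4 321.6  50.2] pca 124.6
side red [302.7 340.5] 210 z [48.  50.1 51.7] top n 210
   toprect [393.  401.9] [52.4 12.1] 61.076473236083984 med [393.3 402.6  50.1] pca 61.1
side red [305.7 352.6] 65 z [21.5 23.1 25.2] top n 1
side brass 238 [575.5 -54.9  44.5] ang 91.9 ext [880.2 354. ] mid [441.7 315.7]
side hi 55 [445.5 262.5 314. ] 678.6 table z 0.44
```

View pics/c0.png

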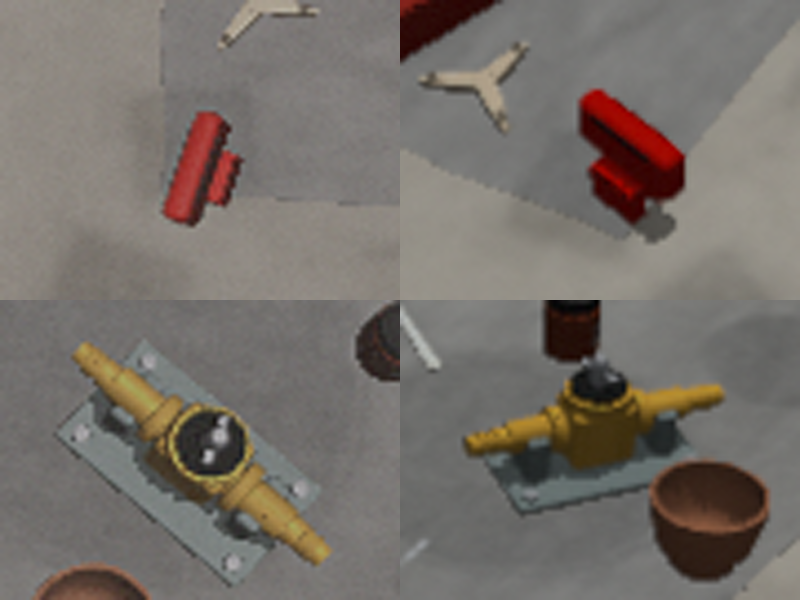

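The crop shows the handle upright, with the wing over the hub. Bottom left, the stem shows a cross pin running roughly up and to the right in the image. I'll refine the poses with invalid depth masked out.

Run:
```python
from h import *
for n,t in(('top','t0'),('side','s0')):
    f=np.load(f'pics/{t}.npz');p,d=f['p'],f['d'];X=cloud(n,d);ok=d>0
    h=cv2.cvtColor(p,cv2.COLOR_RGB2HSV);Z=X[...,2]
    m=((h[...,0]<8)|(h[...,0]>172))&(h[...,1]>120)&(h[...,2]>60)&ok
    near=np.hypot(X[...,0]-505,X[...,1]-322)<60
    w=m&near&(Z>44)&(Z<56)
    q=X[w];rc=cv2.minAreaRect(q[:,:2].astype(np.float32));vt=np.linalg.svd(q[:,:2]-q[:,:2].mean(0))[2][0]
    print(n,'wing',w.sum(),'mean',q.mean(0).round(1),'rect',np.round(rc,1) if 0 else rc,'pca',np.degrees(np.arctan2(vt[1],vt[0])).round(1))
    # wing top contour by colour only, ray to z=50
    nv=np.hypot(X[...,0]-575,X[...,1]+60)<100
    b=(h[...,0]>12)&(h[...,0]<30)&(h[...,1]>110)&(h[...,2]>70)&ok&nv&(Z>20)&(Z<62)
    q=X[b];c0=q.mean(0);vt=np.linalg.svd(q[:,:2]-c0[:2])[2];s=(q[:,:2]-c0[:2])@vt.T
    mid=c0[:2]+((s.max(0)+s.min(0))/2)@vt
    print(n,'brass',b.sum(),c0.round(1),'ang',np.degrees(np.arctan2(vt[0,1],vt[0,0])).round(1),'ext',np.ptp(s,axis=0).round(1),'mid',mid.round(1))
    wa=ok&nv&(Z>56)&(Z<64)&(h[...,2]<70)
    print(n,'washer',wa.sum(),X[wa].mean(0).round(1),cv2.minAreaRect(X[wa][:,:2].astype(np.float32)))
    pin=ok&nv&(Z>65)&(Z<85);q=X[pin];v,u=np.nonzero(pin)
    print(n,'pin',pin.sum(),q.mean(0).round(1));print(np.c_[u,v,q.round(0),p[pin][:,0]].astype(int).tolist())
    # plate
    pl=ok&nv&(Z>4)&(Z<16)&(h[...,1]<70);q=X[pl];print(n,'plate',len(q),cv2.minAreaRect(q[:,:2].astype(np.float32)),np.median(q[:,2]))
    for nm,c,lo,hi in(('cup',(484,-5),45,55),('pot',(615,-135),40,50)):
        k=ok&(np.hypot(X[...,0]-c[0],X[...,1]-c[1])<70)&(Z>lo)&(Z<hi)&(h[...,0]<30);print(n,nm,k.sum(),X[k].mean(0).round(1) if k.sum() else '')
print(ray('top',338,241,50),ray('top',409,170,46),ray('top',198,190,10))
# tip of wing corners from crop
```

```text
top wing 152 mean [510.1 318.9  49.4] rect ((510.71185302734375, 319.12451171875), (12.332193374633789, 54.06550598144531), 74.238037109375) pca 164.7
top brass 516 [576.5 -65.3  43. ] ang -131.8 ext [155.8 121.3] mid [547.  -38.8]
top washer 130 [577.6 -66.   59.8] ((578.55908203125, -66.60456848144531), (30.671688079833984, 30.42246437072754), 0.5966057181358337)
top pin 47 [577.9 -65.7  72.3]
[[367, 192, 590, -69, 68, 98], [368, 192, 590, -71, 70, 154], [369, 192, 590, -73, 68, 110], [367, 193, 588, -69, 69, 158], [368, 193, 587, -70, 72, 163], [366, 194, 585, -66, 73, 55], [367, 194, 585, -68, 72, 97], [368, 194, 585, -71, 69, 139], [364, 195, 583, -63, 68, 43], [365, 195, 582, -63, 75, 68], [366, 195, 582, -66, 74, 133], [367, 195, 582, -67, 77, 164], [368, 195, 582, -69, 76, 142], [364, 196, 580, -61, 75, 60], [365, 196, 580, -63, 77, 94], [366, 196, 580, -65, 76, 162], [367, 196, 579, -67, 79, 165], [368, 196, 579, -69, 78, 166], [369, 196, 581, -72, 72, 88], [363, 197, 579, -61, 67, 60], [364, 197, 578, -61, 74, 66], [365, 197, 578, -63, 75, 84], [366, 197, 578, -66, 74, 165]
[... 1966 characters left out ...]
9, 69, 47], [319, 157, 576, -60, 69, 52], [320, 157, 573, -60, 71, 52], [321, 157, 572, -65, 67, 82], [318, 158, 578, -60, 66, 47], [319, 158, 575, -59, 67, 50], [320, 158, 574, -62, 66, 45], [321, 158, 570, -61, 68, 65], [322, 158, 567, -60, 70, 113], [323, 158, 566, -62, 69, 110], [321, 159, 570, -60, 66, 41], [322, 159, 567, -59, 68, 41], [323, 159, 564, -58, 69, 35]]
side plate 370 ((547.8890991210938, -30.520233154296875), (120.37112426757812, 117.395751953125), 41.006839752197266) 6.426090492573167
side cup 152 [485.8  -6.4  48.8]
side pot 58 [ 638.9 -168.6   45.8]
[488.13964059 -10.04219649  50.        ] [ 644.1373252 -166.1280336   46.       ] [600.7181213  292.96013056  10.        ]
```

```bash
cat >> h.py <<'E'
from scipy.spatial.transform import Rotation as Ro
def pose():
    s=sense();return np.array(s['tool_pos']),Ro.from_euler('xyz',s['tcp_rot'],degrees=True)
def target(x,y,z,yaw):
    """tool pointing down, tool y axis at yaw deg in world; prints shift[m] & rotvec[deg]"""
    c,s=np.cos(np.radians(yaw)),np.sin(np.radians(yaw))
    X=np.array([0,0,-1.]);Y=np.array([c,s,0]);R2=Ro.from_matrix(np.c_[X,Y,np.cross(X,Y)])
    p,R=pose();print('to',(x,y,z,yaw),'shift',np.round(R.inv().apply(np.array([x,y,z])-p)/1000,4),'rot',(R.inv()*R2).as_rotvec(degrees=True).round(2))
def st():
    s=sense();p,R=pose();y=R.apply([0,1,0]);x=R.apply([1,0,0]);print('t',round(s['time'],2),'p',p.round(1),'yaw',np.degrees(np.arctan2(y[1],y[0])).round(2),'down',x.round(3),'F',np.round(s['ft_force'],1),'M',np.round(s['wrist_torque'],2),'gap',round(s['finger_gap'],1),'q',np.round(s['joint_pos'],0))
E
python3 - <<'E'
from h import *
st()
f=np.load('pics/t0.npz');X=cloud('top',f['d'])[f['d']>0]
for x0 in range(200,800,100):
  print(x0,[(y0,int(X[k][:,2].max())) for y0 in range(-600,500,100) if (k:=(X[:,0]>x0)&(X[:,0]<x0+100)&(X[:,1]>y0)&(X[:,1]<y0+100)).any()])
target(450,-120,330,0);target(509.5,320,150,74.5);target(509.5,320,150,-105.5)
E
```

```text
t 0.1 p [ 202.7 -564.2  252.3] yaw -70.24 down [-0.     0.002 -1.   ] F [-0.3  0.   0.7] M [-0.   -0.01  0.06] gap 85.5 q [-75.   8.  85.  -0.  87.  -5.]
200 [(-500, 14), (-400, 13), (-300, 6), (-200, 149), (-100, 312), (0, 305), (100, 6), (200, 5), (300, 6), (400, 5)]
300 [(-500, 6), (-400, 6), (-300, 150), (-200, 150), (-100, 149), (0, 14), (100, 11), (200, 7), (300, 53), (400, 53)]
400 [(-600, 5), (-500, 148), (-400, 192), (-300, 149), (-200, 149), (-100, 147), (0, 53), (100, 6), (200, 4), (300, 54), (400, 52)]
500 [(-600, 5), (-500, 65), (-400, 124), (-300, 6), (-200, 44), (-100, 78), (0, 52), (100, 37), (200, 12), (300, 56), (400, 5)]
600 [(-600, 4), (-500, 66), (-400, 64), (-300, 5), (-200, 51), (-100, 46), (0, 6), (100, 41), (200, 42), (300, 40), (400, 5)]
700 [(-600, 12), (-500, 64), (-400, 62), (-300, 6), (-200, 17), (-100, 16), (0, 6), (100, 53), (200, 67), (300, 66), (400, 5)]
to (450, -120, 330, 0) shift [-0.0771 -0.3346 -0.3829] rot [-7.024e+01 -7.000e-02  8.000e-02]
to (509.5, 320, 150, 74.5) shift [ 0.1036 -0.7283 -0.5876] rot [-1.4474e+02 -1.3000e-01  3.0000e-02]
to (509.5, 320, 150, -105.5) shift [ 0.1036 -0.7283 -0.5876] rot [3.526e+01 2.000e-02 1.000e-01]
```

carry_out(commands=[-0.077, -0.335, -0.383, -70, 0, 0, -1, -0.077, -0.335, -0.383, -70, 0, 0, -1, -0.077, -0.335, -0.383, -70, 0, 0, -1, -0.077, -0.335, -0.383, -70, 0, 0, -1, -0.077, -0.335, -0.383, -70, 0, 0, -1, -0.077, -0.335, -0.383, -70, 0, 0, -1, -0.077, -0.335, -0.383, -70, 0, 0, -1, -0.077, -0.335, -0.383, -70, 0, 0, -1, -0.077, -0.335, -0.383, -70, 0, 0, -1, -0.077, -0.335, -0.383, -70, 0, 0, -1])

```text
time: 1.35
tool_pos: [450.0, -119.2, 329.6]
tcp_rot: [-141.4, 89.9, 128.5]
ft_force: [0.2, -0.1, 0.3]
finger_gap: 85.4
```

```bash
python3 -c "
from h import *
st();target(509.5,320,130,74.5)"
```

```text
t 1.35 p [ 450.  -119.2  329.6] yaw -0.12 down [-0.001  0.001 -1.   ] F [ 0.2 -0.1  0.3] M [-0.04 -0.04  0.  ] gap 85.4 q [-21. -15.  99.   0.  96. -21.]
to (509.5, 320, 130, 74.5) shift [ 0.2002  0.0588 -0.439 ] rot [-74.62  -0.11   0.  ]
```

carry_out(commands=[0.2, 0.059, -0.439, -74.6, -0.1, 0, -1, 0.2, 0.059, -0.439, -74.6, -0.1, 0, -1, 0.2, 0.059, -0.439, -74.6, -0.1, 0, -1, 0.2, 0.059, -0.439, -74.6, -0.1, 0, -1, 0.2, 0.059, -0.439, -74.6, -0.1, 0, -1, 0.2, 0.059, -0.439, -74.6, -0.1, 0, -1, 0.2, 0.059, -0.439, -74.6, -0.1, 0, -1, 0.2, 0.059, -0.439, -74.6, -0.1, 0, -1, 0.2, 0.059, -0.439, -74.6, -0.1, 0, -1, 0.2, 0.059, -0.439, -74.6, -0.1, 0, -1])

```text
time: 2.6
tool_pos: [510.3, 317.9, 129.7]
tcp_rot: [-114.6, 89.9, -130.2]
ft_force: [-0.1, 0.3, 0.2]
finger_gap: 85.6
```

Run:
```python
from h import *
st();target(509.5,320,47,74.5)
T=snap('top','t1')[0];S=snap('side','s1')[0]
z=lambda I,u,v:cv2.resize(I[v-45:v+45,u-45:u+45][:,:,::-1],(400,400),interpolation=cv2.INTER_CUBIC)
cv2.imwrite('pics/c1.png',np.hstack([z(T,183,225),z(S,265,275)]))
```

```text
t 2.6 p [510.3 317.9 129.7] yaw 74.39 down [-0.001 -0.001 -1.   ] F [-0.1  0.3  0.2] M [ 0.    0.   -0.02] gap 85.6 q [ 27.  13.  92.  -0.  75. -47.]
to (509.5, 320, 47, 74.5) shift [ 0.0827  0.0019 -0.0013] rot [-0.11 -0.04  0.08]
```

View pics/c1.png

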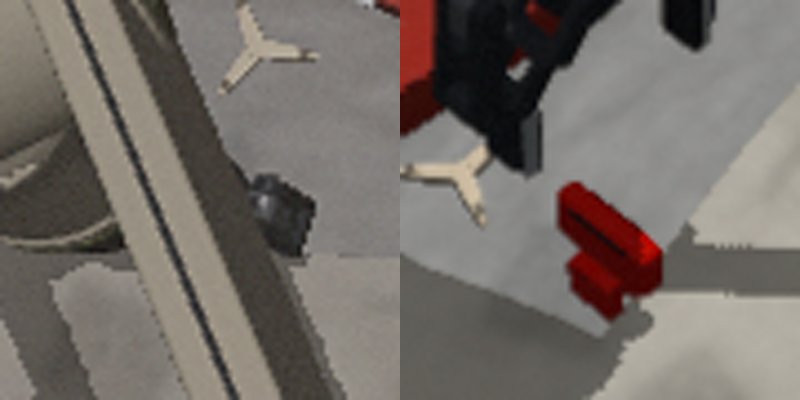

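The side view (right) shows the open fingers straddling the wing, and the stilt is well clear of them. I'll go down and close.

carry_out(commands=[0.04, 0.002, -0.0013, 0, 0, 0, -1, 0.06, 0.002, -0.0013, 0, 0, 0, -1, 0.0827, 0.002, -0.0013, 0, 0, 0, -1, 0.0827, 0.002, -0.0013, 0, 0, 0, -1, 0.0827, 0.002, -0.0013, 0, 0, 0, -1, 0.0827, 0.002, -0.0013, 0, 0, 0, 0.3, 0.0827, 0.002, -0.0013, 0, 0, 0, 0.3, 0.0827, 0.002, -0.0013, 0, 0, 0, 0.3, 0.0827, 0.002, -0.0013, 0, 0, 0, 0.3], grip_force=40)

```text
time: 3.82
tool_pos: [510.2, 320.5, 48.4]
tcp_rot: [27.1, 89.9, 11.5]
ft_force: [-1.4, -0.2, -0.1]
finger_gap: 29.8
```

Run:
```python
from h import *
st()
```

```text
t 3.83 p [510.2 320.5  48.4] yaw 74.35 down [ 0.001  0.    -1.   ] F [-1.4 -0.2 -0.1] M [0.04 0.01 0.03] gap 29.8 q [ 27.  18.  95.  -0.  66. -47.]
```

carry_out(commands=[0.0014, 0, 0, 0, 0, 0, 0.5, 0.0014, 0, 0, 0, 0, 0, 0.7, 0.0014, 0, 0, 0, 0, 0, 0.9, 0.0014, 0, 0, 0, 0, 0, 1, 0.0014, 0, 0, 0, 0, 0, 1, 0.0014, 0, 0, 0, 0, 0, 1], grip_force=40)

```text
time: 4.58
tool_pos: [510.1, 320.4, 47.0]
tcp_rot: [25.7, 89.9, 10.1]
ft_force: [-0.2, 0.5, 0.1]
finger_gap: 13.2
```

Run:
```python
from h import *
st()
```

```text
t 4.58 p [510.1 320.4  47. ] yaw 74.35 down [ 0.001  0.    -1.   ] F [-0.2  0.5  0.1] M [-0.04 -0.06 -0.  ] gap 13.2 q [ 27.  19.  95.  -0.  66. -47.]
```

Run:
```python
from h import *
target(510,320.4,200,78);target(576.5,-64,200,78)
```

```text
to (510, 320.4, 200, 78) shift [-0.153 -0.     0.   ] rot [-3.65  0.05 -0.02]
to (576.5, -64, 200, 78) shift [-0.153  -0.3522  0.1677] rot [-3.65  0.05 -0.02]
```

carry_out(commands=[-0.04, 0, 0, 0, 0, 0, 1, -0.09, 0, 0, 0, 0, 0, 1, -0.153, 0, 0, 0, 0, 0, 1, -0.153, -0.05, 0.0238, -1, 0, 0, 1, -0.153, -0.1, 0.0476, -2, 0, 0, 1, -0.153, -0.15, 0.0714, -3, 0, 0, 1, -0.153, -0.2, 0.0952, -3.6, 0, 0, 1, -0.153, -0.25, 0.119, -3.6, 0, 0, 1, -0.153, -0.3, 0.143, -3.6, 0, 0, 1, -0.153, -0.352, 0.1677, -3.6, 0, 0, 1, -0.153, -0.352, 0.1677, -3.6, 0, 0, 1, -0.153, -0.352, 0.1677, -3.6, 0, 0, 1])

```text
time: 6.08
tool_pos: [576.3, -63.7, 199.8]
tcp_rot: [63.8, 89.9, 51.7]
ft_force: [-0.7, 0.5, -0.4]
finger_gap: 13.4
```

Run:
```python
from h import *
st();target(576.5,-64,140,78)
T=snap('top','t2')[0];S=snap('side','s2')[0]
z=lambda I,u,v:cv2.resize(I[v-60:v+45,u-52:u+53][:,:,::-1],(400,400),interpolation=cv2.INTER_CUBIC)
cv2.imwrite('pics/c2.png',np.hstack([z(T,363,190),z(S,320,145)]))
```

```text
t 6.08 p [576.3 -63.7 199.8] yaw 77.9 down [ 0.001  0.001 -1.   ] F [-0.7  0.5 -0.4] M [-0.04 -0.03  0.02] gap 13.4 q [-11.   6.  92.   0.  81. -89.]
to (576.5, -64, 140, 78) shift [ 0.0598 -0.0003  0.0002] rot [-0.1   0.02 -0.05]
```

View pics/c2.png

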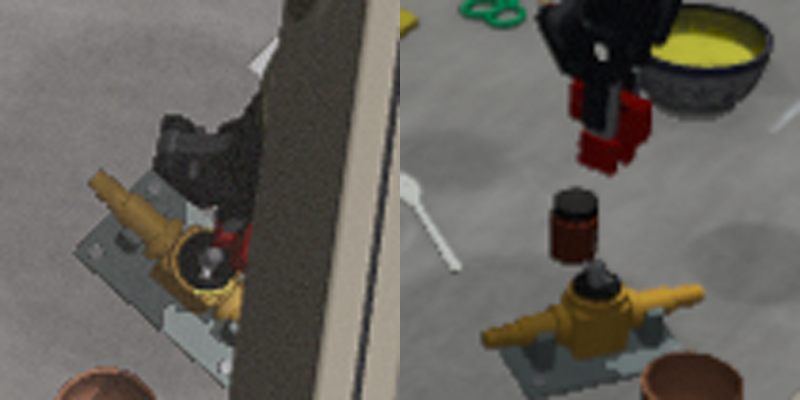

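carry_out(commands=[0.03, -0.0007, -0.0009, 0, 0, 0, 1, 0.05, -0.0007, -0.0009, 0, 0, 0, 1, 0.068, -0.0005, -0.0012, 0, 0, 0, 1, 0.068, -0.0005, -0.0012, 0, 0, 0, 1])

```text
time: 6.68
tool_pos: [573.8, -62.1, 129.8]
tcp_rot: [166.5, 89.8, 154.5]
ft_force: [0.8, -0.1, 0.3]
finger_gap: 13.1
```

Run:
```python
from h import *
st();target(577.4,-64.4,125,78)
T,dt=snap('top','t3');S,ds=snap('side','s3')
for n,I,d in(('top',T,dt),('side',S,ds)):
    X=cloud(n,d);h=cv2.cvtColor(I,cv2.COLOR_RGB2HSV);Z=X[...,2]
    m=((h[...,0]<8)|(h[...,0]>172))&(h[...,1]>120)&(d>0)&(Z>80)&(Z<140)&(np.hypot(X[...,0]-577,X[...,1]+64)<50)
    q=X[m];print(n,len(q),q.mean(0).round(1) if len(q) else '')
    hub=q[q[:,2]<104]
    print(len(hub),cv2.minAreaRect(hub[:,:2].astype(np.float32)), hub[:,2].min().round(1)) if len(hub)>5 else 0
    print(np.round(hub).astype(int).tolist()[::2])
z=lambda I,u,v:cv2.resize(I[v-30:v+30,u-30:u+30][:,:,::-1],(400,400),interpolation=cv2.INTER_CUBIC)
cv2.imwrite('pics/c3.png',np.hstack([z(T,363,190),z(S,320,145)]))
```

```text
t 6.67 p [573.8 -62.1 129.8] yaw 78.05 down [-0.003  0.001 -1.   ] F [ 0.8 -0.1  0.3] M [ 0.02 -0.01 -0.08] gap 13.1 q [-11.   9.  96.   0.  74. -89.]
to (577.4, -64.4, 125, 78) shift [ 0.0048 -0.0015  0.004 ] rot [ 0.05 -0.18 -0.04]
top 20 [565.3 -49.4 101.4]
10 ((567.0082397460938, -48.544918060302734), (10.143260955810547, 5.626192092895508), 35.129371643066406) 85.1
[[573, -48, 89], [568, -47, 95], [565, -48, 97], [564, -51, 103], [564, -51, 93]]
side 242 [569.1 -52.3 112.7]
85 ((570.7900390625, -52.56222915649414), (35.01249694824219, 20.017513275146484), 27.589319229125977) 84.5
[[591, -53, 101], [589, -50, 101], [585, -52, 101], [579, -51, 103], [586, -48, 100], [581, -49, 101], [575, -48, 104], [561, -64, 99], [587, -51, 95], [580, -47, 100], [574, -47, 102], [570, -48, 103], [561, -52, 103], [561, -65, 95], [588, -48, 93], [583, -49, 95], [578, -49, 96], [572, -47, 100], [566, -45, 103], [564, -53, 98], [562, -62, 94], [559, -69, 91], [584, -46, 93], [581, -50, 92], [575, -49, 94], [569, -48, 97], [564, -47, 99], [565, -63, 89], [561, -66, 89], [586, -50, 88], [580, -48, 90], [574, -47, 93], [569, -47, 95], [563, -46, 97], [583, -51, 85], [576, -46, 90], [571, -47, 91], [566, -48, 92], [563, -53, 90], [572, -49, 87], [565, -46, 91], [567, -44, 88], [563, -48, 87]]
```

View pics/c3.png

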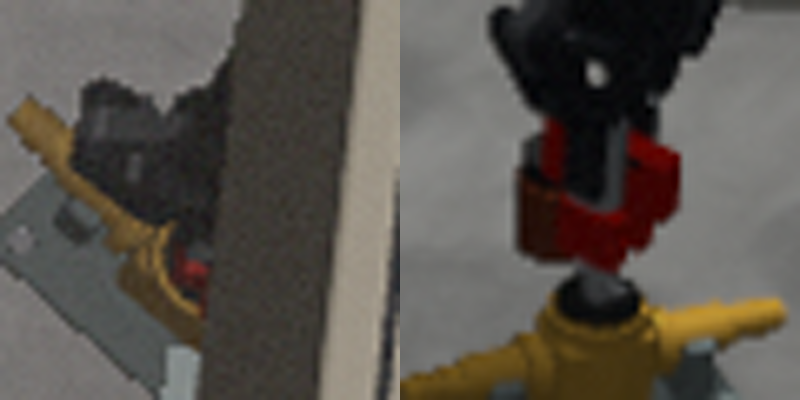

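```bash
cat >> h.py <<'E'
def proj(n,P):
    c=optics.calibration(n);K=np.array(c['mtx']);T=np.array(c['extrinsics'])
    q=T[:3,:3].T@(np.array(P,float)-T[:3,3]);return np.array([K[0,2]-K[0,0]*q[0]/q[2],K[1,2]+K[1,1]*q[1]/q[2]]).round(2)
E
python3 - <<'E'
from h import *
f=np.load('pics/s3.npz');S,d=f['p'],f['d'];h=cv2.cvtColor(S,cv2.COLOR_RGB2HSV)
m=((h[...,0]<8)|(h[...,0]>172))&(h[...,1]>180)&(h[...,2]>60)
for v in range(130,160):
    u=np.nonzero(m[v,300:345])[0]+300
    if len(u):print(v,u.min(),u.max(),len(u))
c=np.array([573.8,-62.1]);ex=np.array([.978,-.208]);ey=np.array([.208,.978])
for z in(84,105):
  for a,b in((-13,-13),(-13,13),(13,13),(13,-13)): print(z,a,b,proj('side',[*(c+a*ex+b*ey),z]))
for s in(-28,28):
  for z in(105,133):print('wing',s,z,[proj('side',[*(c+s*ex+b*ey),z]).tolist() for b in(-7,7)])
print('stem',proj('side',[577.4,-64.4,77]),proj('side',[577.4,-64.4,60]))
f0=np.load('pics/s0.npz')['p'];g=f0.astype(int)
for v in range(150,166):print(v,g[v,308:334].mean(-1).astype(int).tolist())
E
```

```text
133 312 312 1
134 312 313 2
135 324 325 2
136 324 327 4
137 324 329 6
138 325 331 7
139 326 331 6
140 327 330 4
141 329 329 1
143 331 331 1
144 314 314 1
145 314 315 2
146 316 323 3
147 316 324 9
148 318 324 7
149 314 327 5
150 323 323 1
151 321 324 3
152 321 321 1
153 323 323 1
154 322 322 1
84 -13 -13 [327.75 151.65]
84 -13 13 [321.52 156.26]
84 13 13 [312.98 152.29]
84 13 -13 [319.26 147.79]
105 -13 -13 [328.42 144.48]
105 -13 13 [322.11 149.05]
105 13 13 [313.46 145.11]
105 13 -13 [319.81 140.65]
wing -28 105 [[332.05, 147.78], [328.67, 150.28]]
wing -28 133 [[333.05, 137.87], [329.62, 140.34]]
wing 28 105 [[313.48, 139.49], [310.05, 141.86]]
wing 28 133 [[314.12, 129.69], [310.63, 132.02]]
stem [319.25 153.45] [318.81 159.06]
150 [17, 18, 20, 20, 19, 17, 18, 20, 20, 21, 30, 57, 113, 124, 124, 122, 123, 124, 122, 122, 122, 122, 120, 120, 121, 120]
151 [20, 17, 19, 20, 19, 20, 19, 18, 15, 18, 21, 81, 116, 121, 122, 124, 123, 124, 122, 121, 121, 121, 120, 119, 120, 119]
152 [34, 18, 20, 19, 18, 18, 20, 18, 17, 17, 33, 112, 124, 123, 122, 124, 124, 124, 123, 122, 120, 120, 120, 120,
[... 885 characters left out ...]
 [106, 105, 106, 100, 102, 51, 22, 22, 26, 18, 27, 37, 31, 21, 22, 24, 23, 21, 90, 111, 113, 114, 113, 115, 118, 120]
161 [106, 105, 103, 78, 105, 58, 18, 22, 24, 25, 25, 24, 24, 16, 16, 22, 23, 33, 107, 112, 118, 122, 118, 118, 119, 117]
162 [106, 105, 93, 60, 76, 63, 50, 25, 20, 20, 21, 20, 20, 21, 22, 17, 32, 72, 102, 83, 115, 120, 117, 121, 122, 123]
163 [108, 106, 74, 51, 40, 72, 84, 66, 51, 48, 30, 16, 22, 20, 25, 57, 70, 94, 71, 50, 97, 119, 114, 119, 120, 120]
164 [110, 113, 84, 53, 41, 39, 55, 88, 87, 87, 60, 45, 55, 51, 52, 98, 89, 55, 51, 74, 76, 102, 105, 109, 108, 105]
165 [100, 118, 120, 74, 47, 42, 44, 43, 44, 58, 65, 67, 78, 70, 61, 46, 42, 42, 67, 87, 63, 84, 93, 91, 89, 91]
```

Run:
```python
from h import *
def corners(c,yaw,z0):
    a=np.radians(yaw);ex=np.array([np.cos(a),np.sin(a)]);ey=np.array([-ex[1],ex[0]])
    return [[*(c+s*ex+b*ey),z0+z] for s,b,z in [(i,j,k) for i in(-28,28) for j in(-7,7) for k in(22,50)]+[(i,j,k) for i in(-13,13) for j in(-13,13) for k in(0,22)]]
def loose(t):
    p=np.load(f'pics/{t}.npz')['p'].astype(int);return (p[...,0]-p[...,1])
for n,t,c,yaw,z0,box in(('top','t0',(510.1,320.4),-15.65,0,(170,200,205,255)),('side','s0',(510.1,320.4),-15.65,0,(248,285,262,305)),('side','s3',(573.8,-62.1),-11.95,82.8,(322,336,130,165))):
    P=np.array([proj(n,q) for q in corners(np.array(c),yaw,z0)])
    R=loose(t);u0,u1,v0,v1=box;m=R[v0:v1,u0:u1]>45
    v,u=np.nonzero(m);v+=v0;u+=u0
    hull=cv2.convexHull(P.astype(np.float32))
    print(t,'pred u',P[:,0].min(),P[:,0].max(),'v',P[:,1].min(),P[:,1].max(),'obs u',u.min(),u.max(),'v',v.min(),v.max())
    # count-limited extents
    for r in (0,):
        print('row starts/ends',[(vv,u[v==vv].min(),u[v==vv].max()) for vv in np.unique(v)])
print('stem top view pred',proj('top',[577.4,-64.4,77]),proj('top',[577.4,-64.4,60]))
g=np.load('pics/t0.npz')['p'].astype(int).mean(-1).astype(int)
for v in range(187,212):print(v,g[v,352:382].tolist())
```

```text
t0 pred u 172.63 192.01 v 214.8 243.37 obs u 175 191 v 216 241
row starts/ends [(np.int64(216), np.int64(182), np.int64(186)), (np.int64(217), np.int64(182), np.int64(187)), (np.int64(218), np.int64(181), np.int64(187)), (np.int64(219), np.int64(181), np.int64(187)), (np.int64(220), np.int64(181), np.int64(186)), (np.int64(221), np.int64(181), np.int64(186)), (np.int64(222), np.int64(180), np.int64(185)), (np.int64(223), np.int64(180), np.int64(185)), (np.int64(224), np.int64(180), np.int64(185)), (np.int64(225), np.int64(179), np.int64(189)), (np.int64(226), np.int64(179), np.int64(191)), (np.int64(227), np.int64(179), np.int64(190)), (np.int64(228), np.int64(178), np.int64(189)), (np.int64(229), np.int64(178), np.int64(190)), (np.int64(230), np.int64(178), np.int64(189)), (np.int64(231), np.int64(177), np.int64(188)), (np.int64(232), np.int64(177), np.int64(189)), (np.int64(233), np.int64(177), np.int64(188)), (np.int64(234), np.int64(176), np.int64(188)), (np.int64(235), np.int64(176), np.int64(188)), (np.int64(236), np.int64(175), np.int64(187)), (np.int64(237), np.int64(175), np
[... 5603 characters left out ...]

207 [74, 79, 80, 68, 61, 57, 53, 50, 50, 60, 85, 84, 100, 130, 111, 101, 95, 96, 110, 96, 123, 132, 128, 118, 96, 86, 102, 126, 123, 118]
208 [127, 87, 77, 78, 78, 63, 52, 54, 54, 52, 58, 63, 97, 97, 112, 123, 86, 95, 90, 121, 131, 127, 122, 105, 111, 112, 96, 115, 128, 115]
209 [127, 125, 80, 74, 76, 75, 64, 57, 52, 48, 57, 49, 71, 106, 116, 90, 91, 84, 110, 123, 128, 130, 108, 127, 131, 122, 113, 98, 115, 127]
210 [127, 126, 123, 123, 129, 82, 79, 65, 48, 52, 47, 51, 53, 65, 76, 64, 71, 99, 112, 119, 125, 109, 124, 131, 133, 123, 122, 116, 98, 116]
211 [123, 128, 129, 129, 129, 78, 73, 75, 61, 48, 49, 51, 51, 64, 70, 56, 84, 101, 107, 116, 102, 117, 129, 132, 130, 133, 127, 121, 114, 104]
```

Both views put the stem at about (576.7, -64.6) relative to the held handle. The pin is about 21° open, at world -21°. I'll centre there and go down in small steps while watching the force.

Run:
```python
from h import *
target(576.7,-64.6,122,78)
```

```text
to (576.7, -64.6, 122, 78) shift [ 0.0103 -0.0016  0.0017] rot [ 0.03  0.05 -0.04]
```

carry_out(commands=[0, -0.0016, 0.0017, 0, 0, 0, 1, 0, -0.0016, 0.0017, 0, 0, 0, 1, 0.002, -0.0016, 0.0017, 0, 0, 0, 1, 0.004, -0.0016, 0.0017, 0, 0, 0, 1, 0.006, -0.0016, 0.0017, 0, 0, 0, 1, 0.008, -0.0016, 0.0017, 0, 0, 0, 1, 0.009, -0.0016, 0.0017, 0, 0, 0, 1, 0.009, -0.0016, 0.0017, 0, 0, 0, 1])

```text
time: 7.78
tool_pos: [576.6, -64.5, 123.1]
tcp_rot: [52.6, 89.9, 40.7]
ft_force: [-0.5, -0.1, -0.3]
finger_gap: 13.0
```

Run:
```python
from h import *
st();target(576.7,-64.6,118,78)
```

```text
t 7.78 p [576.6 -64.5 123.1] yaw 78.03 down [ 0.001  0.001 -1.   ] F [-0.5 -0.1 -0.3] M [0.03 0.01 0.02] gap 13.0 q [-11.  10.  96.   0.  74. -90.]
to (576.7, -64.6, 118, 78) shift [ 0.0051 -0.0001  0.0001] rot [ 0.03  0.03 -0.04]
```

carry_out(commands=[0.001, 0, 0, 0, 0, 0, 1, 0.002, 0, 0, 0, 0, 0, 1, 0.003, 0, 0, 0, 0, 0, 1, 0.004, 0, 0, 0, 0, 0, 1, 0.004, 0, 0, 0, 0, 0, 1])

```text
time: 8.4
tool_pos: [576.7, -64.7, 119.2]
tcp_rot: [34.5, 89.9, 22.6]
ft_force: [-0.2, -1.5, 0.2]
finger_gap: 13.5
```

Run:
```python
from h import *
st()
```

```text
t 8.4 p [576.7 -64.7 119.2] yaw 78.03 down [ 0.001  0.    -1.   ] F [-0.2 -1.5  0.2] M [-0.13 -0.01  0.03] gap 13.5 q [-11.  10.  97.   0.  73. -90.]
```

carry_out(commands=[0.001, -0.0004, 0, 0, 0, 0, 1, 0.002, -0.0004, 0, 0, 0, 0, 1, 0.003, -0.0004, 0, 0, 0, 0, 1, 0.004, -0.0004, 0, 0, 0, 0, 1, 0.004, -0.0004, 0, 0, 0, 0, 1])

```text
time: 9.02
tool_pos: [576.7, -65.2, 115.3]
tcp_rot: [18.6, 89.9, 6.6]
ft_force: [0.6, -2.6, 0.6]
finger_gap: 13.3
```

Run:
```python
from h import *
st()
```

```text
t 9.03 p [576.7 -65.2 115.3] yaw 78.02 down [ 0.001  0.    -1.   ] F [ 0.6 -2.6  0.6] M [-0.48  0.   -0.02] gap 13.3 q [-12.  11.  97.   0.  73. -90.]
```

carry_out(commands=[0, -0.001, 0.0002, 0, 0, 0, 1, 0, -0.001, 0.0002, 0, 0, 0, 1, 0.001, -0.001, 0.0002, 0, 0, 0, 1, 0.002, -0.001, 0.0002, 0, 0, 0, 1, 0.002, -0.001, 0.0002, 0, 0, 0, 1])

```text
time: 9.65
tool_pos: [576.8, -66.1, 113.5]
tcp_rot: [26.6, 89.9, 14.6]
ft_force: [-2.3, 1.3, 3.1]
finger_gap: 13.2
```

Run:
```python
from h import *
st()
```

```text
t 9.65 p [576.8 -66.1 113.5] yaw 78.03 down [ 0.001  0.    -1.   ] F [-2.3  1.3  3.1] M [ 0.21  0.25 -0.  ] gap 13.2 q [-12.  11.  97.   0.  73. -90.]
```

carry_out(commands=[0, 0.0002, -0.0005, 1, 0, 0, 1, 0, 0.0002, -0.0005, 2.5, 0, 0, 1, 0, 0.0002, -0.0005, 4, 0, 0, 1, 0, 0.0002, -0.0005, 5.5, 0, 0, 1, 0, 0.0002, -0.0005, 7, 0, 0, 1, 0, 0.0002, -0.0005, 7, 0, 0, 1])

```text
time: 10.4
tool_pos: [576.5, -65.8, 113.6]
tcp_rot: [26.4, 89.9, 7.4]
ft_force: [3.0, 1.5, 2.7]
finger_gap: 12.9
```

Run:
```python
from h import *
st()
```

```text
t 10.4 p [576.5 -65.8 113.6] yaw 71.0 down [ 0.002  0.    -1.   ] F [3.  1.5 2.7] M [ 0.25 -0.52  0.01] gap 12.9 q [-12.  11.  97.   0.  72. -83.]
```

carry_out(commands=[0, 0.0001, 0.0002, 1, 0, 0, 1, 0, 0.0001, 0.0002, 2, 0, 0, 1, 0, 0.0001, 0.0002, 3, 0, 0, 1, 0, 0.0001, 0.0002, 4, 0, 0, 1, 0, 0.0001, 0.0002, 4, 0, 0, 1])

```text
time: 11.02
tool_pos: [576.4, -65.9, 113.2]
tcp_rot: [33.1, 90.0, 10.0]
ft_force: [0.2, -0.7, -1.6]
finger_gap: 13.2
```

Run:
```python
from h import *
st()
```

```text
t 11.03 p [576.4 -65.9 113.2] yaw 66.98 down [ 0.001  0.    -1.   ] F [ 0.2 -0.7 -1.6] M [-0.15 -0.08 -0.01] gap 13.2 q [-12.  11.  97.   0.  72. -79.]
```

The vertical force vanished at wing angle -23°, which suggests the slot is over the pin. I'll go down gently.

carry_out(commands=[0.001, 0, 0, 0, 0, 0, 1, 0.002, 0, 0, 0, 0, 0, 1, 0.003, 0, 0, 0, 0, 0, 1, 0.003, 0, 0, 0, 0, 0, 1])

```text
time: 11.52
tool_pos: [576.3, -65.9, 110.1]
tcp_rot: [35.1, 90.0, 12.1]
ft_force: [0.8, -0.7, 0.4]
finger_gap: 13.6
```

Run:
```python
from h import *
st()
```

```text
t 11.53 p [576.3 -65.9 110.1] yaw 66.98 down [ 0.001  0.    -1.   ] F [ 0.8 -0.7  0.4] M [-0.18 -0.13 -0.01] gap 13.6 q [-12.  11.  97.   0.  72. -79.]
```

carry_out(commands=[0.001, 0, 0, 0, 0, 0, 1, 0.002, 0, 0, 0, 0, 0, 1, 0.003, 0, 0, 0, 0, 0, 1, 0.003, 0, 0, 0, 0, 0, 1])

```text
time: 12.02
tool_pos: [576.4, -66.0, 107.0]
tcp_rot: [32.2, 90.0, 9.2]
ft_force: [1.2, -1.2, -0.2]
finger_gap: 13.2
```

Run:
```python
from h import *
st()
```

```text
t 12.03 p [576.4 -66.  107. ] yaw 66.98 down [ 0.001  0.    -1.   ] F [ 1.2 -1.2 -0.2] M [-0.18 -0.09 -0.02] gap 13.2 q [-12.  11.  97.   0.  72. -79.]
```

carry_out(commands=[0.0007, 0, 0, 0, 0, 0, 1, 0.0014, 0, 0, 0, 0, 0, 1, 0.0014, 0, 0, 0, 0, 0, 1])

```text
time: 12.4
tool_pos: [576.4, -66.0, 105.7]
tcp_rot: [27.8, 90.0, 4.8]
ft_force: [0.8, -1.4, 1.0]
finger_gap: 13.4
```

Run:
```python
from h import *
st()
```

```text
t 12.4 p [576.4 -66.  105.7] yaw 66.98 down [ 0.001  0.    -1.   ] F [ 0.8 -1.4  1. ] M [-0.16 -0.11 -0.04] gap 13.4 q [-12.  11.  97.   0.  72. -79.]
```

carry_out(commands=[0, 0, 0, 2, 0, 0, 1, 0, 0, 0, 4, 0, 0, 1, 0, 0, 0, 6, 0, 0, 1, 0, 0, 0, 8, 0, 0, 1, 0, 0, 0, 10, 0, 0, 1, 0, 0, 0, 10, 0, 0, 1])

```text
time: 13.15
tool_pos: [576.4, -66.3, 105.8]
tcp_rot: [11.3, 89.9, -21.8]
ft_force: [0.3, -4.6, 1.3]
finger_gap: 13.4
```

Run:
```python
from h import *
st()
```

```text
t 13.15 p [576.4 -66.3 105.8] yaw 56.91 down [ 0.001 -0.    -1.   ] F [ 0.3 -4.6  1.3] M [-0.96 -0.01  0.12] gap 13.4 q [-12.  11.  97.  -0.  72. -69.]
```

carry_out(commands=[0, -0.0003, 0.0002, 2, 0, 0, 1, 0, -0.0004, 0.0003, 4, 0, 0, 1, 0, -0.0004, 0.0003, 6, 0, 0, 1, 0, -0.0004, 0.0003, 8, 0, 0, 1, 0, -0.0004, 0.0003, 9, 0, 0, 1, 0, -0.0004, 0.0003, 9, 0, 0, 1, 0, -0.0004, 0.0003, 9, 0, 0, 1])

```text
time: 14.02
tool_pos: [576.5, -66.4, 105.7]
tcp_rot: [50.3, 89.9, 8.2]
ft_force: [1.0, 1.9, 1.0]
finger_gap: 13.2
```

Run:
```python
from h import *
st()
T,dt=snap('top','t4');S,ds=snap('side','s4')
z=lambda I,u,v:cv2.resize(I[v-35:v+25,u-30:u+30][:,:,::-1],(400,400),interpolation=cv2.INTER_CUBIC)
cv2.imwrite('pics/c4.png',np.hstack([z(T,363,200),z(S,320,155)]))
```

```text
t 14.03 p [576.5 -66.4 105.7] yaw 47.94 down [ 0.001  0.    -1.   ] F [1.  1.9 1. ] M [ 0.38 -0.22  0.15] gap 13.2 q [-12.  11.  97.   0.  72. -60.]
```

View pics/c4.png

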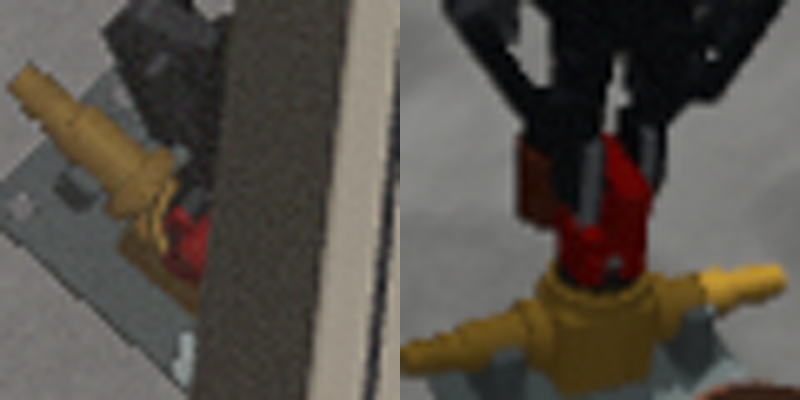

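The side crop (590,250) shows the hub sitting flat on the washer, with the wing across the pipe. I'll release with a moderate opening and lift straight up.

carry_out(commands=[0, 0, 0, 0, 0, 0, 0.6, 0, 0, 0, 0, 0, 0, 0.3, 0, 0, 0, 0, 0, 0, 0, 0, 0, 0, 0, 0, 0, 0, -0.01, 0, 0, 0, 0, 0, 0, -0.03, 0, 0, 0, 0, 0, 0, -0.06, 0, 0, 0, 0, 0, 0, -0.11, 0, 0, 0, 0, 0, 0, -0.16, 0, 0, 0, 0, 0, 0, -0.16, 0, 0, 0, 0, 0, 0])

```text
time: 15.38
tool_pos: [579.2, -67.0, 273.9]
tcp_rot: [31.9, 89.3, -10.2]
ft_force: [-0.4, -0.6, 0.1]
finger_gap: 42.4
```

```bash
python3 -c "
from h import *
st();target(400,-330,300,0)"
```

```text
t 15.38 p [579.2 -67.  273.9] yaw 47.94 down [ 0.013 -0.002 -1.   ] F [-0.4 -0.6  0.1] M [-0.03 -0.01 -0.01] gap 42.4 q [-12.   4.  87.   0.  88. -60.]
to (400, -330, 300, 0) shift [-0.0278 -0.3151  0.0435] rot [47.93  0.42 -0.62]
```

Moving aside so the top view is clear.

carry_out(commands=[-0.03, -0.315, 0.043, 48, 0, 0, 0, -0.03, -0.315, 0.043, 48, 0, 0, 0, -0.03, -0.315, 0.043, 48, 0, 0, 0, -0.03, -0.315, 0.043, 48, 0, 0, 0, -0.03, -0.315, 0.043, 48, 0, 0, 0, -0.03, -0.315, 0.043, 48, 0, 0, 0, -0.03, -0.315, 0.043, 48, 0, 0, 0])

```text
time: 16.25
tool_pos: [399.6, -329.7, 302.5]
tcp_rot: [80.9, 89.2, -9.2]
ft_force: [0.0, 1.1, 0.8]
finger_gap: 42.8
```

Run:
```python
from h import *
st()
T,dt=snap('top','t5');S,ds=snap('side','s5')
for n,I,d in(('top',T,dt),('side',S,ds)):
    X=cloud(n,d);h=cv2.cvtColor(I,cv2.COLOR_RGB2HSV);Z=X[...,2]
    m=((h[...,0]<8)|(h[...,0]>172))&(h[...,1]>120)&(d>0)&(Z>104)&(Z<118)&(np.hypot(X[...,0]-577,X[...,1]+65)<45)
    q=X[m];rc=cv2.minAreaRect(q[:,:2].astype(np.float32));vt=np.linalg.svd(q[:,:2]-q[:,:2].mean(0))[2][0]
    print(n,len(q),'top z',np.median(q[:,2]).round(1),rc,'ang',np.degrees(np.arctan2(vt[1],vt[0])).round(1))
    ok=d>0
    for nm,c,lo,hi in(('cup',(484,-5),45,55),('pot',(615,-135),40,50)):
        k=ok&(np.hypot(X[...,0]-c[0],X[...,1]-c[1])<70)&(Z>lo)&(Z<hi)&(h[...,0]<30);print(n,nm,k.sum(),X[k].mean(0).round(1) if k.sum() else '')
z=lambda I,u,v:cv2.resize(I[v-40:v+40,u-40:u+40][:,:,::-1],(400,400),interpolation=cv2.INTER_CUBIC)
cv2.imwrite('pics/c5.png',np.hstack([z(T,363,200),z(S,320,155)]))
```

```text
t 16.25 p [ 399.6 -329.7  302.5] yaw -0.1 down [ 0.013 -0.002 -1.   ] F [0.  1.1 0.8] M [ 0.04 -0.   -0.03] gap 42.8 q [-45.  -7.  95.   0.  92. -45.]
top 177 top z 109.0 ((577.7637939453125, -66.23773193359375), (13.780778884887695, 54.643157958984375), 48.73773956298828) ang 139.5
top cup 170 [487.9 -10.5  49.8]
top pot 156 [ 629.3 -158.2   45.7]
side 87 top z 108.5 ((576.0960693359375, -63.46347427368164), (15.554344177246094, 56.47080993652344), 50.211788177490234) ang 140.0
side cup 155 [485.9  -7.5  48.7]
side pot 37 [ 642.6 -172.9   45.6]
```

View pics/c5.png

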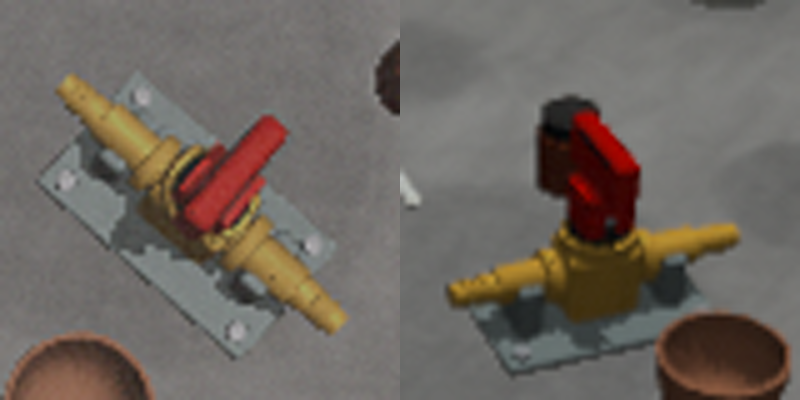

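The wing top is at z = 109 mm, where 110 means fully home. The wing angle is 139.5° against 138.1°, about 1.5° off square. The wing centre agrees with the stem axis in both views, and the cup and pot have not moved.

```bash
python3 -c "
from bench import order
print(order.hand_in())"
```

```text
the job is handed in; nothing more can be done
None
```

The red handle is on the valve stem, fully home over the cross pin, and the valve is turned shut. I let go and moved the arm clear before handing in, at about 16 s of the 58 s allowed; hand-in gives no verdict.

- **Handle used:** I took the rightmost of the two red wing handles.
- **Fitting:** I pressed with about 3 N and turned clockwise slowly. The slot dropped over the pin at about 20° open, and I lowered the handle onto the washer with about 1 N. Sideways forces peaked at about 5 N in the readings I took.
- **Last check of the handle:** The wing top was at 108.5–109 mm (110 is nominal when home). The wing was about 1.5–2° off square, and its centre was within about 1.5 mm of the measured stem axis in both views.
- **Other things:** The top view showed the cup and pot in place, within about 1 mm of where they started. I did not measure the stilt again after the start; it stayed visibly clear of the fingers at the grasp.
- **Disagreements:** The two cameras differed by 2–3 mm in absolute position, so I measured the stem relative to the handle and corrected by feel. The side view of the pot shifted by about 6 mm, but the handle partly hid it by then.

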